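# Free the stuck dice cup and stand it in the dice tray

## Task

On the gaming table one dice cup is stuck inside a heavy outer cup: grip it by its rim, twist it loose (about a sixth of a turn either way), pull it straight up and out, and stand it upright inside the square dice tray. Set it down rather than dropping it, and leave the spare dice cup standing where it is.

Things in the scene. Friction and masses are not known exactly. Their poses are not given: they have to be found in the camera images.
- stuck_cup_centre (a point): Centre (half-way up) of the stuck cup: grey round open cup, 90 mm high, 56 mm outside diameter (foot 50), wall 3.5, 0.11 kg; z up its axis. It stands on the outer cup's floor, its rim 39 mm above that cup's rim. Outside lugs at its +x, -x hook under the outer cup's tabs: a straight pull jams after 3 mm. Twisted 35 to 145 degrees either way from its start (best 50 to 60) it lifts out freely.
- outer_cup: Heavy black outer cup holding the stuck cup, fixed to the table: 80 mm outside diameter, 56 mm high, on a flat round foot 104 mm across, 5 mm thick. Origin on its axis at the underside (table height), z up. Inner floor 5 mm above the origin. Two tabs stick inward under its rim at its +x and -x. The stuck cup must rise 60 mm from its seat to be clear.
- dice_tray: Square black dice tray with a grey felt floor, fixed: 170 by 170 mm outside, walls 5 mm thick and 22 mm high. Origin at the centre of its underside (table height), x and y along its sides, z up. Inner floor 160 by 160 mm, 5 mm above the origin.
- spare_cup_centre (a point): Centre (half-way up) of the spare dice cup, of the same shape and size as the stuck one, standing by itself on the table. To be left alone.
Things that resemble listed ones, but are neither listed nor needed, are in the scene too. Several things look just like the outer_cup: the one meant starts farthest to the robot's left.

How it is judged:
By the outcome, as a careful person would: the job done as asked, in the order asked, and still so for the second after the job is handed in, with the robot touching nothing.
It also fails if it takes over 40 s, if anything falls off the work surface, if the arm or the gripper's body presses on something with over 40 N, if the wrist force passes 120 N, or if a joint passes its speed limit or range.

## Robot

A 7-joint arm with a two-finger parallel gripper is mounted at the origin on the work surface. World frame = base frame: x ahead of the robot, y to its left, z up, the work surface at z = 0. Lengths are in m, angles in rad, forces in N, time in s.
With the tool pointing down it reaches from about 0.35 to 0.9 m from the base axis. Payload 8.1 kg.
Tool frame: the origin (TCP) lies midway between the tips of the shut fingers; the grasp point (between the pads) lies 19 mm behind it; x points along the fingers, z is the direction in which the jaws open and shut, and the axes are right-handed (so a half turn about x gives the same grasp; the last joint's range is limited). The gripper opens to 92 mm and grips with 3 to 60 N. Pads are 19 mm wide; open, the fingers measure 130 mm over their backs; the gripper's body (75 mm by 190 mm) begins 47 mm behind the grasp point.
Start: joints at [1.147, 0.434, 0.025, 1.573, -0.012, 1.134, -0.075], TCP at [0.197, -0.593, 0.227] pointing down, gripper open.
Joint ranges: [-2.62, 2.62], [-0.44, 2.09], [-1.27, 1.32], [0.08, 2.57], [-1.32, 4.46], [0.12, 2], [-2.74, 2.74]. Speed limits (rad/s): [2.22, 2.22, 3.01, 3.01, 3.14, 3.14, 3.14].

## Interface

Orientations are given as a rotation vector (axis times angle).
In Python, from cell import arm, optics, finder gives the robot as it stands.
- The arm moves only by the tool send_rows, never from a script. Its argument "rows" is a list that holds one entry, the list of rows, each a list of 7 numbers: the shift along the tool's x, y, z in mm, then the turn, a rotation vector about the tool's x, y, z in degrees, then the opening in per cent of the stroke, from 0 (shut) to 100 (fully open). A call has exactly 8 rows; each row is the pose to reach, as a shift and turn from the pose commanded when the call began, along the tool's axes at that moment; what a row does not reach only later rows make up. A row lasts 1/10 s, in which the tool goes at most 50 mm and 8.59 degrees, less where a joint would pass 70% of its speed; a pose out of reach is approached as far as the arm can. A call with a gripper value outside its range is refused whole. The fingers move at their own pace and stop on an object; "grip_force" is the grip in N (left out, the last holds). Time passes only in rows, so rows that repeat a pose let the fingers close, or fill a call up. It gives the time, the measured TCP pose, the force and the opening at its end, in the units of the state.
- arm.observe(): the state, without advancing time (a new reading comes with each control period).
- optics.get_image(name): name is "scene" or "top"; returns (picture, depth): 480x640x3 uint8, red, green, blue; 480x640 float32, m along the optical axis (not along the pixel's ray), 0 where there is no reading.
- optics.get_calibration(name): a dict with "camera_matrix" (3x3 intrinsics, pixels), "position" and "orientation" of the camera in the world. Camera axes: x right, y up, looking along -z (the intrinsics and any distortion apply to the point x, -y, -z); pixel columns grow to the right and rows downward; lengths in m; the calibration is good to about 2 mm. A picture is of the moment at which its call begins. get_calibration takes no time and is no camera call.
- arm.sign_off(): hands the job in, once; it reports no verdict.
Trained networks look in the newest picture that a camera, given by its name, has taken for a name from the list of things; names that differ only in an ending like _2 or _b are one class to them, and where a whole thing is asked for, a point or a joint stands for the part that bears it (a point fixed in the world has none). Each returns a list of dicts, best first, with "confidence" (0 to 1); they miss things now and then, are a little off and sometimes report something else, mostly with a low value. They report only what shows in the picture. A call takes as long as a camera call. They do not tell look-alikes from the thing itself.
- finder.search_frame(camera, thing): "bbox" ([left, top, width, height] in pixels, round what is visible of it).
- finder.regions_of(camera, thing): "region" (480x640 bool, what is visible of it) and "bbox" ([left, top, width, height] in pixels, round what is visible of it).
- finder.place_of(camera, thing): "xy" ([column, row] in pixels: a listed point, or the origin of a listed thing).
The state is a dict: "clock": time; "joints": joint angles; "dq": joint speeds; "joint_efforts": joint torques, N m; "position": TCP position; "ee_rot": TCP orientation; "force": force on the tool from outside, world axes, zero at the start; "ft_torque": the same for the moment, N m; "width": opening from 0.0 (shut) to 1.0 (fully open).
Only numpy, scipy, OpenCV 4.12 (cv2) and the standard library are available. Lean on these libraries where they do the work, as an engineer would, in place of code of your own. Each camera call takes 0.05 s, during which the arm holds its last target.

## Working session

There is one attempt and no reset: what is moved stays moved. The work goes in short steps, Python scripts to look and compute and a tool call to move; the robot and the scene stay as the last step left them, time stands still between calls to the robot, and variables do not carry over. Pictures are saved under pics/ and viewed, and the job is handed in when it is done.

Besides the shell and the picture viewer there is one more tool, called after "Request:" in YAML: its name, and indented under it one key for each argument. send_rows: Moves the arm, as the interface text tells. Its arguments: {"type":"object","properties":{"rows":{"type":"array"},"grip_force":{"type":"number"}},"required":["rows"]}

```bash
ls; mkdir -p pics; cat > h.py <<'E'
import numpy as np, cv2
from scipy.spatial.transform import Rotation as R
from cell import arm, optics, finder
def cal(n):
    c=optics.get_calibration(n); K=np.array(c["camera_matrix"]); o=np.array(c["orientation"]).astype(float)
    M=R.from_rotvec(o).as_matrix() if o.shape==(3,) else (o if o.shape==(3,3) else None)
    return K,np.array(c["position"]),M,c
def px2w(n,u,v,d):
    K,p,M,_=cal(n)
    return p+M@np.array([(u-K[0,2])/K[0,0]*d,-(v-K[1,2])/K[1,1]*d,-d])
def px2plane(n,u,v,z):
    K,p,M,_=cal(n); r=M@np.array([(u-K[0,2])/K[0,0],-(v-K[1,2])/K[1,1],-1.])
    return p+r*(z-p[2])/r[2]
E
python3 - <<'E'
from h import *
np.set_printoptions(precision=4,suppress=True)
print(arm.observe())
for n in("scene","top"):
    print(n,cal(n)[3])
    im,d=optics.get_image(n); cv2.imwrite(f"pics/{n}0.png",im[:,:,::-1]); np.savez(f"{n}0.npz",im=im,d=d)
    for t in("stuck_cup_centre","outer_cup","dice_tray","spare_cup_centre"):
        print(n,t,[(np.round(x["xy"],1),round(float(x["confidence"]),2)) for x in finder.place_of(n,t)])
E
```

```text
pics
{'clock': 0.0, 'joints': array([ 1.1474,  0.4353,  0.025 ,  1.5741, -0.0116,  1.134 , -0.0751]), 'dq': array([ 0.0001, -0.0011,  0.0007,  0.0004,  0.0016, -0.0005, -0.0006]), 'joint_efforts': array([ -0.0001, -66.7854,   0.9849, -31.4465,  -0.0606,   0.0431,
         0.0002]), 'position': array([ 0.1969, -0.5927,  0.2259]), 'ee_rot': array([ 0.9706,  1.3455, -0.9693]), 'force': array([-0.8233, -0.6791,  0.5064]), 'ft_torque': array([ 0.0232, -0.0476, -0.0127]), 'width': 1.001776803258226}
scene {'camera_matrix': array([[559.5073,   0.    , 318.1602],
       [  0.    , 559.5073, 249.0674],
       [  0.    ,   0.    ,   1.    ]]), 'position': array([1.1342, 0.3291, 0.877 ]), 'orientation': array([0.4397, 0.7781, 2.0456])}
scene stuck_cup_centre []
scene outer_cup [(array([194.5, 199.6]), 0.86), (array([254.4, 216.4]), 0.82)]
scene dice_tray [(array([423.6, 347.3]), 0.73)]
scene spare_cup_centre [(array([348.1, 254.7]), 0.8)]
top {'camera_matrix': array([[571.1198,   0.    , 316.4751],
       [  0.    , 571.1198, 244.1351],
       [  0.    ,   0.    ,   1.    ]]), 'position': array([ 0.2933, -0.0792,  1.0522]), 'orientation': array([ 0.1795, -0.1878, -1.604 ])}
top stuck_cup_centre [(array([420.4, 281. ]), 0.91)]
top outer_cup [(array([493.9, 262.1]), 0.78), (array([417.5, 287.5]), 0.73)]
top dice_tray [(array([164.3, 245.8]), 0.58)]
top spare_cup_centre [(array([276.6, 279.3]), 0.79)]
```

View pics/scene0.png

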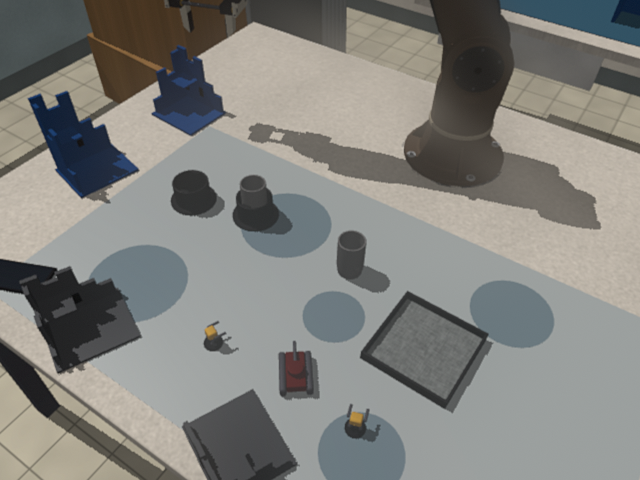

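View pics/top0.png

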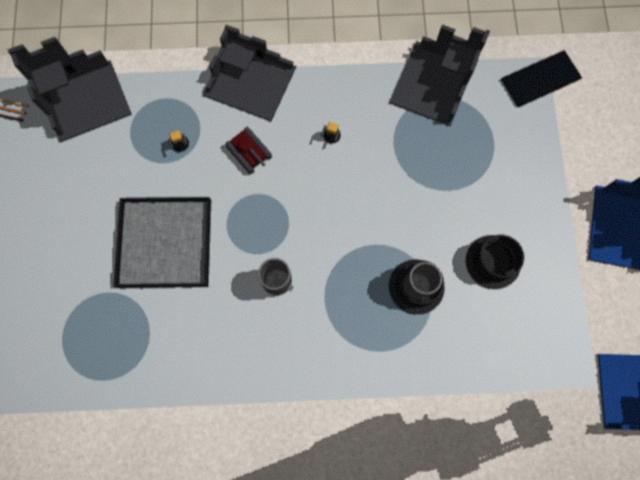

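The top view shows the stuck cup in its outer cup at about (420,283). The empty outer cup is at (495,262), the spare cup at (276,277) and the tray at (165,243). Next I'll locate them using depth.

```bash
python3 - <<'E'
from h import *
np.set_printoptions(precision=4,suppress=True)
def cloud(n):
    f=np.load(n+"0.npz"); d=f["d"]; K,p,M,_=cal(n)
    v,u=np.mgrid[:480,:640]; c=np.stack([(u-K[0,2])/K[0,0]*d,-(v-K[1,2])/K[1,1]*d,-d],-1)
    return c@M.T+p,d>0,u,v
def fit(P):
    A=np.c_[2*P[:,:2],np.ones(len(P))]
    x=np.linalg.lstsq(A,(P[:,:2]**2).sum(1),rcond=None)[0]
    return x[:2],np.sqrt(x[2]+x[:2]@x[:2])
for n in("top","scene"):
    W,ok,u,v=cloud(n)
    t=ok&(abs(W[...,2])<.01); print(n,"table z med",np.median(W[t][:,2]), "x",px2plane(n,320,240,0))
    names={"top":{"stuck":(420,281),"spare":(276,277),"empty":(495,262)},"scene":{"stuck":(254,190),"spare":(350,250),"empty":(192,190)}}[n]
    for k,(a,b) in names.items():
        w=(abs(u-a)<40)&(abs(v-b)<40)&ok
        zr=.056 if k=="empty" else (.095 if k=="stuck" else .09)
        s=w&(abs(W[...,2]-zr)<.006)
        P=W[s]
        if len(P)>5:
            print(n,k,len(P),"zmax",np.percentile(W[w][:,2],99.5),"fit",fit(P),"bbox mid",(P.min(0)+P.max(0))/2,P.max(0)-P.min(0))
    a,b={"top":(165,243),"scene":(425,347)}[n]
    w=(abs(u-a)<75)&(abs(v-b)<75)&ok&(abs(W[...,2]-.021)<.006)
    P=W[w][:,:2].astype(np.float32); print("tray",len(P),cv2.minAreaRect(P))
print([px2plane("top",*q) for q in[(420.4,281,.05),(417.5,287.5,0),(493.9,262.1,0),(164.3,245.8,0),(276.6,279.3,.045)]])
print([px2plane("scene",*q) for q in[(254.4,216.4,0),(423.6,347.3,0),(348.1,254.7,.045)]])
s=arm.observe();print(R.from_rotvec(s["ee_rot"]).as_matrix())
im=np.load("top0.npz")["im"][:,:,::-1]
cv2.imwrite("pics/crop.png",cv2.resize(im[210:330,370:530],None,fx=5,fy=5,interpolation=cv2.INTER_CUBIC)[:600,:800])
E
```

```text
top table z med 0.001429562784276861 x [ 0.5502 -0.097  -0.    ]
top stuck 237 zmax 0.09742061763193482 fit (array([ 0.4529, -0.2709]), np.float64(0.025955077748522203)) bbox mid [ 0.4525 -0.2713  0.0948] [0.0539 0.0554 0.0116]
top spare 229 zmax 0.09187553109603862 fit (array([ 0.472 , -0.0139]), np.float64(0.025994482671408043)) bbox mid [ 0.4722 -0.0141  0.0895] [0.0553 0.0548 0.0108]
top empty 500 zmax 0.05992715852776404 fit (array([ 0.4934, -0.4177]), np.float64(0.03684373421072601)) bbox mid [ 0.4936 -0.4187  0.0558] [0.0785 0.0807 0.0117]
tray 1228 ((0.555574893951416, 0.1968553215265274), (0.17155258357524872, 0.17166513204574585), 88.34403228759766)
scene table z med -0.0014636447925733265 x [ 0.4399 -0.1082 -0.    ]
scene stuck 133 zmax 0.09321922542192967 fit (array([ 0.4569, -0.2692]), np.float64(0.02588791926388741)) bbox mid [ 0.4557 -0.2697  0.0927] [0.0585 0.0565 0.0073]
scene spare 177 zmax 0.0886753453756984 fit (array([ 0.4766, -0.0122]), np.float64(0.026128698387100222)) bbox mid [ 0.478  -0.0126  0.0878] [0.0577 0.0562 0.0076]
scene empty 238 zmax 0.055131155600700664 fit (array([ 0.4975, -0.4163]), np.float64(0.03689904259471561)) bbox mid [ 0.4965 -0.4167  0.0541] [0.0836 0.0821 0.0082]
tray 1190 ((0.5583159327507019, 0.14224380254745483), (0.2812708914279938, 0.17331108450889587), 88.19132232666016)
[array([ 0.4557, -0.2711,  0.05  ]), array([ 0.4519, -0.2743,  0.    ]), array([ 0.494 , -0.4217,  0.    ]), array([0.551 , 0.1978, 0.    ]), array([ 0.4702, -0.0157,  0.045 ])]
[array([ 0.4623, -0.2684, -0.    ]), array([0.5575, 0.1963, 0.    ]), array([ 0.4774, -0.0176,  0.045 ])]
[[-0.      0.949   0.3152]
 [ 0.      0.3152 -0.949 ]
 [-1.     -0.     -0.    ]]
```

View pics/crop.png

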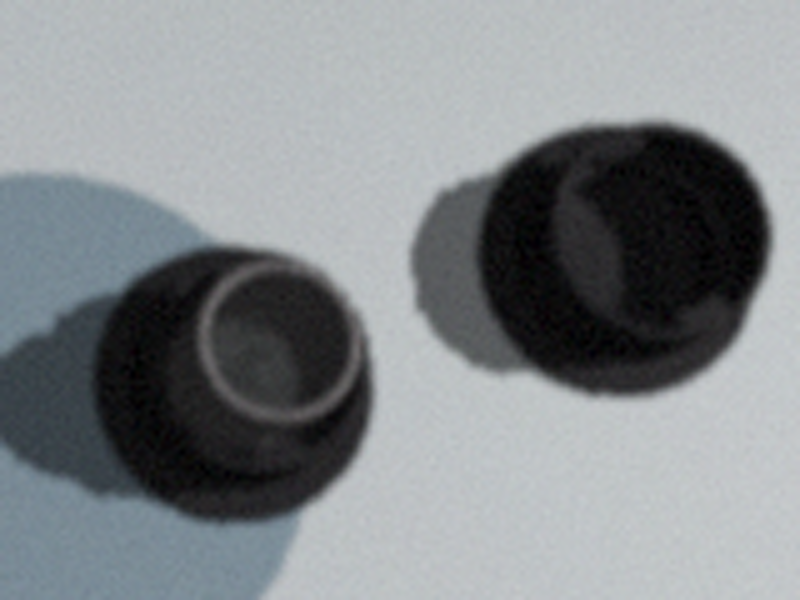

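Averaging both cameras, the stuck cup is at about (0.455, -0.270) and the tray centre at about (0.556, 0.197). The first move goes most of the way towards the stuck cup at a safe height.

Request:
send_rows:
  rows:
    - [[0, 30, -20, 0, 0, 0, 100], [0, 70, -46, 0, 0, 0, 100], [0, 112, -73, 0, 0, 0, 100], [0, 154, -100, 0, 0, 0, 100], [0, 196, -127, 0, 0, 0, 100], [0, 238, -154, 0, 0, 0, 100], [0, 275, -179, 0, 0, 0, 100], [0, 300, -195, 0, 0, 0, 100]]
  grip_force: 40

```text
clock: 1.3
position: [0.4224, -0.3102, 0.2271]
ee_rot: [0.968, 1.345, -0.966]
force: [-0.4, -0.3, -0.6]
width: 1.0
```

```bash
cat > st.py <<'E'
from h import *
import sys
np.set_printoptions(precision=4,suppress=True)
s=arm.observe(); M=R.from_rotvec(s["ee_rot"]).as_matrix()
print(s["clock"],s["position"],"q",s["joints"],"F",s["force"],s["ft_torque"],s["width"])
print(M)
if len(sys.argv)>1:
    t=np.array(list(map(float,sys.argv[1:4]))); print("shift mm",1000*M.T@(t-s["position"]))
E
python3 st.py 0.455 -0.270 0.15
```

```text
1.3 [ 0.4224 -0.3102  0.2271] q [ 0.631   0.2779 -0.1245  1.8092  0.038   1.0561 -0.754 ] F [-0.3717 -0.2826 -0.6398] [-0.0018 -0.0363 -0.0151] 0.99955535109828
[[ 0.0011  0.9479  0.3185]
 [ 0.0005  0.3185 -0.9479]
 [-1.      0.0012 -0.0001]]
shift mm [ 77.1087  43.5843 -27.6904]
```

Request:
send_rows:
  rows:
    - [[5, 10, -6, 0, 0, 0, 100], [15, 22, -14, 0, 0, 0, 100], [28, 33, -21, 0, 0, 0, 100], [44, 40, -25, 0, 0, 0, 100], [60, 43, -27, 0, 0, 0, 100], [75, 43.5, -27.5, 0, 0, 0, 100], [87, 43.5, -27.5, 0, 0, 0, 100], [90, 43.5, -27.5, 0, 0, 0, 100]]

```text
clock: 2.1
position: [0.4516, -0.2739, 0.135]
ee_rot: [0.97, 1.346, -0.972]
force: [-0.1, 0.2, -0.3]
width: 1.001
```

```bash
python3 st.py 0.455 -0.270 0.066; python3 - <<'E'
from h import *
for n in("scene","top"):
    im,d=optics.get_image(n); np.savez(f"{n}1.npz",im=im,d=d)
    a,b={"scene":(254,180),"top":(420,281)}[n]
    cv2.imwrite(f"pics/{n}1.png",cv2.resize(im[b-60:b+60,a-80:a+80,::-1],None,fx=5,fy=5,interpolation=cv2.INTER_CUBIC))
E
```

```text
2.1 [ 0.4516 -0.2739  0.135 ] q [ 0.5506  0.3872 -0.1399  1.9087  0.0702  0.8531 -0.8765] F [-0.1415  0.2243 -0.3108] [ 0.0608 -0.0101  0.0133] 1.0007846008544592
[[-0.0026  0.9493  0.3143]
 [ 0.0009  0.3143 -0.9493]
 [-1.     -0.0022 -0.0017]]
shift mm [68.9719  4.5572 -2.5304]
```

View pics/scene1.png

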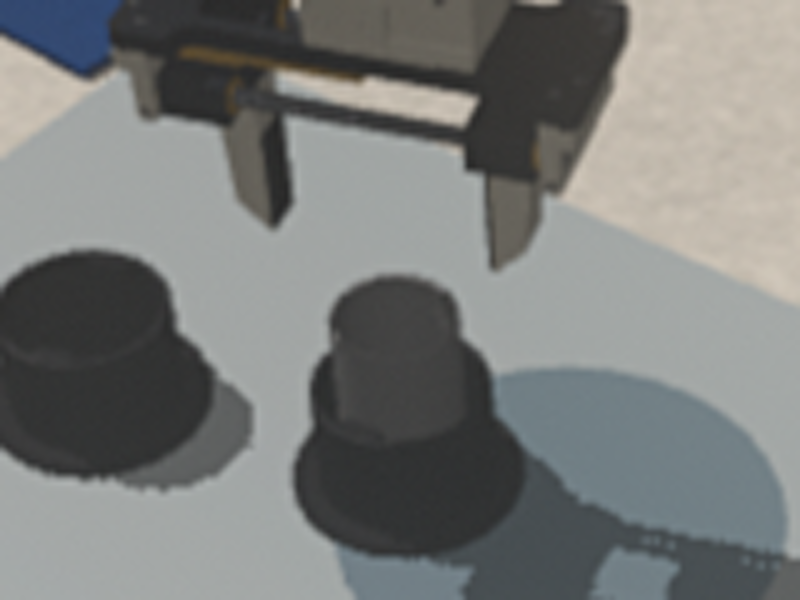

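View pics/top1.png

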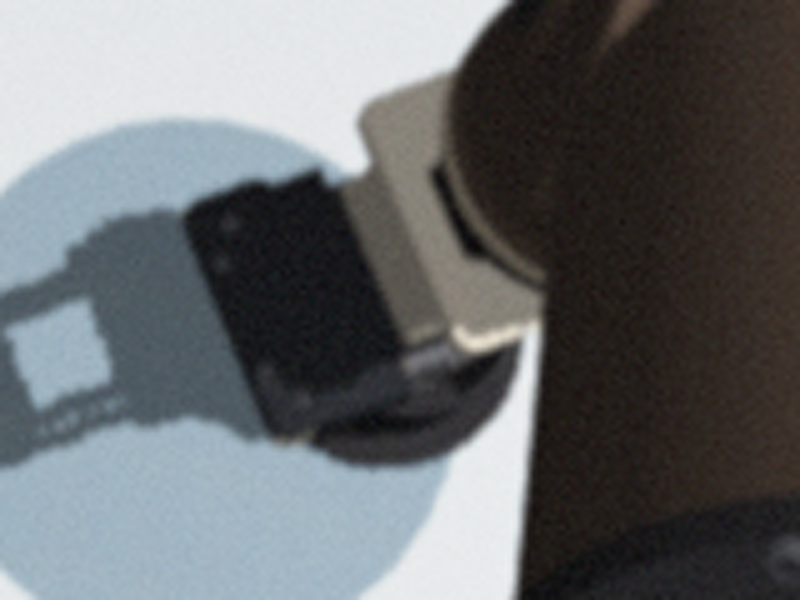

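```bash
python3 - <<'E'
from h import *
s=arm.observe(); M=R.from_rotvec(s["ee_rot"]).as_matrix();p=s["position"]
K,c,C,_=cal("scene")
def pr(X):
    q=C.T@(X-c); return np.array([K[0,2]+K[0,0]*q[0]/-q[2],K[1,2]+K[1,1]*q[1]/q[2]])
for sz in(-46,46):
  for y in(-9.5,9.5):
    u=pr(p+M@np.array([0,y,sz])/1000); print(sz,y,u,"crop",(u-[174,120])*5)
f=np.load("scene1.npz");d=f["d"]
W=[]
for v in range(120,240):
  for u in range(174,334):
    if d[v,u]>0:
      w=px2w("scene",u,v,d[v,u]); 
      l=M.T@(w-p)*1000
      if -35<l[0]<10 and abs(l[1])<25 and abs(l[2])<75: W.append(l)
W=np.array(W)
for sg in(-1,1):
  Q=W[(W[:,2]*sg>30)]; print(len(Q),Q.min(0),Q.max(0),np.percentile(Q,[5,50,95],axis=0))
E
```

```text
-46 -9.5 [273.40450149 166.47351717] crop [497.02250745 232.36758583]
-46 9.5 [270.47879273 172.23625847] crop [482.39396367 261.18129233]
46 -9.5 [231.38760574 158.54164119] crop [286.93802872 192.70820595]
46 9.5 [228.05031826 164.14399809] crop [270.25159131 220.71999044]Traceback (most recent call last):
  File "<stdin>", line 14, in <module>
  File "h.py", line 9, in px2w
    K,p,M,_=cal(n)
            ~~~^^^
  File "h.py", line 5, in cal
    c=optics.get_calibration(n); K=np.array(c["camera_matrix"]); o=np.array(c["orientation"]).astype(float)
ValueError: time passes only in moves, steps and waits
```

```bash
python3 st.py 0.4545 -0.2708 0.066
```

```text
2.2 [ 0.4524 -0.274   0.1362] q [ 0.5506  0.3859 -0.1402  1.9072  0.07    0.8543 -0.8764] F [-0.3562 -0.4904 -0.0914] [0.0164 0.0515 0.0023] 0.9966956739025383
[[-0.0011  0.9493  0.3145]
 [ 0.0003  0.3145 -0.9493]
 [-1.     -0.0009 -0.0006]]
shift mm [70.1873  3.0956 -2.3487]
```

Request:
send_rows:
  rows:
    - [[5, 1, -1, 0, 0, 0, 100], [17, 3, -2.3, 0, 0, 0, 100], [31, 3, -2.3, 0, 0, 0, 100], [45, 3, -2.3, 0, 0, 0, 100], [57, 3, -2.3, 0, 0, 0, 100], [66, 3, -2.3, 0, 0, 0, 100], [70, 3, -2.3, 0, 0, 0, 100], [70, 3, -2.3, 0, 0, 0, 100]]

```text
clock: 3.0
position: [0.4548, -0.2704, 0.0662]
ee_rot: [0.97, 1.345, -0.97]
force: [-0.3, -0.3, 0.5]
width: 1.002
```

```bash
python3 st.py 0.4545 -0.2708 0.066;  python3 - <<'E'
from h import *
for n in("scene",):
    im,d=optics.get_image(n)
    a,b={"scene":(254,180),"top":(420,281)}[n]
    cv2.imwrite(f"pics/{n}2.png",cv2.resize(im[b-60:b+60,a-80:a+80,::-1],None,fx=5,fy=5,interpolation=cv2.INTER_CUBIC))
E
```

```text
3.0 [ 0.4548 -0.2704  0.0662] q [ 0.5334  0.482  -0.1314  1.9704  0.0949  0.6957 -0.9062] F [-0.2617 -0.3117  0.4918] [ 0.0428  0.0216 -0.0227] 1.002429307139647
[[-0.0007  0.949   0.3153]
 [ 0.0003  0.3153 -0.949 ]
 [-1.     -0.0006 -0.0005]]
shift mm [ 0.2426 -0.438   0.271 ]
```

View pics/scene2.png

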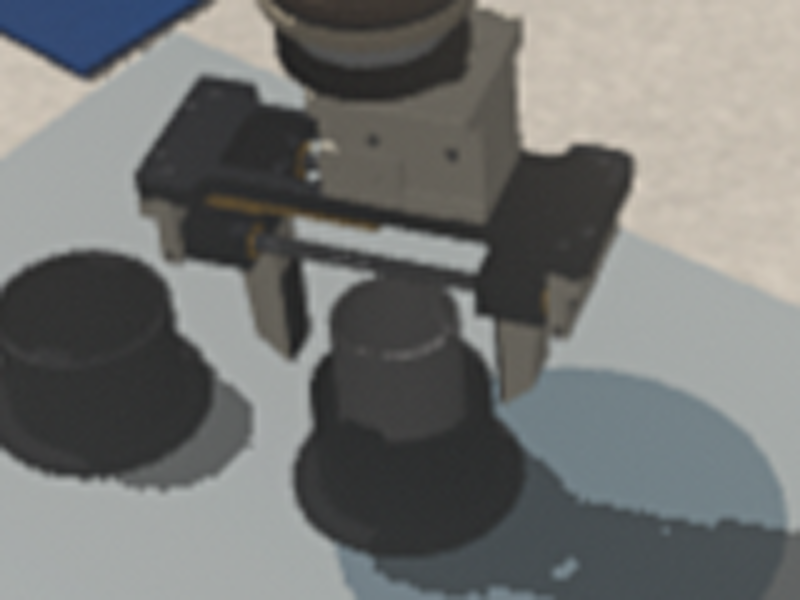

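The fingers straddle the cup evenly in the crop: the left finger is at x≈300, the cup spans 333–458, and the right finger is at x≈498. I'm closing now.

Request:
send_rows:
  rows:
    - [[0, 0, 0, 0, 0, 0, 70], [0, 0, 0, 0, 0, 0, 55], [0, 0, 0, 0, 0, 0, 50], [0, 0, 0, 0, 0, 0, 40], [0, 0, 0, 0, 0, 0, 40], [0, 0, 0, 0, 0, 0, 40], [0, 0, 0, 0, 0, 0, 40], [0, 0, 0, 0, 0, 0, 40]]
  grip_force: 40

```text
clock: 3.85
position: [0.4552, -0.2707, 0.0668]
ee_rot: [0.97, 1.344, -0.97]
force: [-0.3, -1.2, 1.7]
width: 0.6
```

```bash
python3 st.py
```

```text
3.85 [ 0.4552 -0.2707  0.0668] q [ 0.5336  0.4812 -0.1314  1.9699  0.0949  0.6959 -0.9061] F [-0.3219 -1.1892  1.7371] [-0.0821  0.0229 -0.0572] 0.5995078983091013
[[ 0.0003  0.949   0.3152]
 [-0.0003  0.3152 -0.949 ]
 [-1.      0.0002  0.0003]]
```

Request:
send_rows:
  rows:
    - [[0, 0, 0, -3, 0, 0, 40], [0, 0, 0, -7, 0, 0, 40], [0, 0, 0, -12, 0, 0, 40], [0, 0, 0, -17, 0, 0, 40], [0, 0, 0, -22, 0, 0, 40], [0, 0, 0, -26, 0, 0, 40], [0, 0, 0, -28, 0, 0, 40], [0, 0, 0, -28, 0, 0, 40]]

```text
clock: 4.65
position: [0.4554, -0.2706, 0.0669]
ee_rot: [0.596, 1.487, -0.595]
force: [1.6, 0.3, 0.9]
width: 0.605
```

```bash
python3 st.py
```

```text
4.65 [ 0.4554 -0.2706  0.0669] q [ 0.6309  0.4926 -0.2628  1.9613  0.1891  0.7102 -0.5073] F [1.6037 0.3403 0.8612] [ 0.0945 -0.3486 -0.0153] 0.6049363355267021
[[ 0.0008  0.69    0.7238]
 [ 0.      0.7238 -0.69  ]
 [-1.      0.0006  0.0006]]
```

Request:
send_rows:
  rows:
    - [[0, 0, 0, -3, 0, 0, 40], [0, 0, 0, -7, 0, 0, 40], [0, 0, 0, -12, 0, 0, 40], [0, 0, 0, -17, 0, 0, 40], [0, 0, 0, -22, 0, 0, 40], [0, 0, 0, -26, 0, 0, 40], [0, 0, 0, -28, 0, 0, 40], [0, 0, 0, -28, 0, 0, 40]]

```text
clock: 5.45
position: [0.4551, -0.2709, 0.0668]
ee_rot: [0.215, 1.56, -0.215]
force: [0.2, -1.3, 2.3]
width: 0.603
```

```bash
python3 st.py
```

```text
5.45 [ 0.4551 -0.2709  0.0668] q [ 0.7255  0.5101 -0.3914  1.9533  0.2831  0.7308 -0.1074] F [ 0.233  -1.2836  2.2503] [-0.2953 -0.1931  0.0285] 0.6025180860435685
[[ 0.0003  0.2705  0.9627]
 [-0.0003  0.9627 -0.2705]
 [-1.     -0.0002  0.0003]]
```

Forces stay small. I'm lifting slowly and watching for a jam, which would show after about 3 mm.

Request:
send_rows:
  rows:
    - [[-1, 0, 0, 0, 0, 0, 40], [-2, 0, 0, 0, 0, 0, 40], [-3, 0, 0, 0, 0, 0, 40], [-4, 0, 0, 0, 0, 0, 40], [-5, 0, 0, 0, 0, 0, 40], [-6.5, 0, 0, 0, 0, 0, 40], [-8, 0, 0, 0, 0, 0, 40], [-8, 0, 0, 0, 0, 0, 40]]

```text
clock: 6.25
position: [0.455, -0.2707, 0.075]
ee_rot: [0.214, 1.56, -0.214]
force: [-1.3, -1.7, -1.1]
width: 0.601
```

```bash
python3 st.py
```

```text
6.25 [ 0.455  -0.2707  0.075 ] q [ 0.7299  0.4985 -0.3968  1.947   0.2754  0.7483 -0.0997] F [-1.2748 -1.7111 -1.0824] [-0.3121  0.1165  0.0528] 0.6011898279883348
[[ 0.      0.2694  0.963 ]
 [-0.0002  0.963  -0.2694]
 [-1.     -0.0002  0.0001]]
```

Request:
send_rows:
  rows:
    - [[-4, 0, 0, 0, 0, 0, 40], [-12, 0, 0, 0, 0, 0, 40], [-26, 0, 0, 0, 0, 0, 40], [-45, 0, 0, 0, 0, 0, 40], [-65, 0, 0, 0, 0, 0, 40], [-90, 0, 0, 0, 0, 0, 40], [-112, 0, 0, 0, 0, 0, 40], [-122, 0, 0, 0, 0, 0, 40]]

```text
clock: 7.05
position: [0.4562, -0.2705, 0.1994]
ee_rot: [0.213, 1.557, -0.214]
force: [0.7, -0.0, -1.3]
width: 0.602
```

```bash
python3 st.py 0.556 0.197 0.197;  python3 - <<'E'
from h import *
im,d=optics.get_image("scene")
cv2.imwrite(f"pics/scene3.png",im[:,:,::-1])
E
```

```text
7.05 [ 0.4562 -0.2705  0.1994] q [ 0.7803  0.3472 -0.4481  1.8143  0.1746  1.0154 -0.0087] F [ 0.6746 -0.0081 -1.3419] [-0.0316 -0.0427  0.0236] 0.6019934618558475
[[ 0.0033  0.2689  0.9632]
 [-0.0014  0.9632 -0.2689]
 [-1.     -0.0004  0.0035]]
shift mm [  2.0391 477.1319 -29.617 ]
```

View pics/scene3.png

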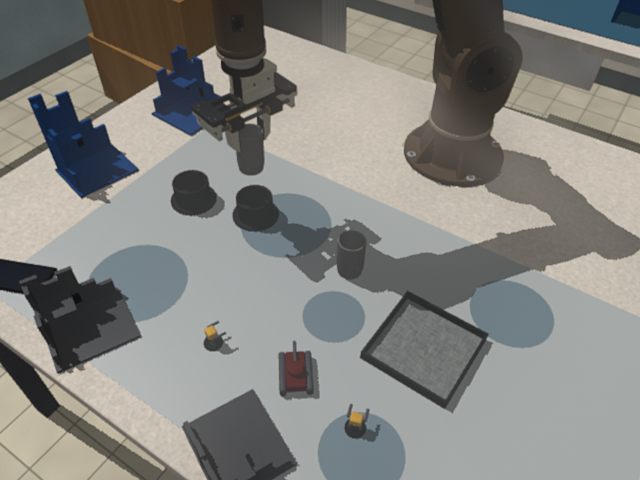

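The cup is clear of the outer cup (cup at (250,150), empty outer cup at (255,207)). I'm carrying it to the tray.

Request:
send_rows:
  rows:
    - [[0, 10, 0, 0, 0, 0, 40], [0, 35, 2, 0, 0, 0, 40], [0, 70, 5, 0, 0, 0, 40], [0, 108, 8, 0, 0, 0, 40], [0, 148, 8, 0, 0, 0, 40], [0, 188, 8, 0, 0, 0, 40], [0, 226, 5, 0, 0, 0, 40], [0, 260, 0, 0, 0, 0, 40]]

```text
clock: 7.9
position: [0.5245, -0.0171, 0.1953]
ee_rot: [0.213, 1.562, -0.212]
force: [0.7, 0.6, -1.1]
width: 0.602
```

Request:
send_rows:
  rows:
    - [[0, 30, -3, 0, 0, 0, 40], [0, 65, -7, 0, 0, 0, 40], [0, 100, -13, 0, 0, 0, 40], [0, 135, -18, 0, 0, 0, 40], [0, 168, -23, 0, 0, 0, 40], [0, 195, -27, 0, 0, 0, 40], [0, 212, -30, 0, 0, 0, 40], [0, 217, -30, 0, 0, 0, 40]]

```text
clock: 8.7
position: [0.5529, 0.2002, 0.1953]
ee_rot: [0.211, 1.563, -0.21]
force: [0.8, -0.0, -1.2]
width: 0.602
```

```bash
python3 st.py 0.556 0.197 0.090
```

```text
8.7 [0.5529 0.2002 0.1953] q [-0.0436  0.4674 -0.5604  1.6699  0.2718  1.0849 -0.9526] F [ 0.8424 -0.0061 -1.1723] [-0.0638 -0.0449 -0.0176] 0.6019257724716542
[[-0.0025  0.2653  0.9642]
 [ 0.001   0.9642 -0.2653]
 [-1.      0.0003 -0.0027]]
shift mm [105.2854  -2.3143   4.0789]
```

Request:
send_rows:
  rows:
    - [[8, -1, 1, 0, 0, 0, 40], [25, -2, 3, 0, 0, 0, 40], [45, -2, 4, 0, 0, 0, 40], [68, -2, 4, 0, 0, 0, 40], [90, -2, 4, 0, 0, 0, 40], [106, -2, 4, 0, 0, 0, 40], [116, -2, 4, 0, 0, 0, 40], [119, -2, 4, 0, 0, 0, 40]]

```text
clock: 9.5
position: [0.5572, 0.1922, 0.0761]
ee_rot: [0.214, 1.562, -0.217]
force: [0.1, -1.0, -1.3]
width: 0.603
```

```bash
python3 st.py 0.556 0.197 0.0665;  python3 - <<'E'
from h import *
im,d=optics.get_image("scene")
cv2.imwrite(f"pics/scene4.png",cv2.resize(im[240:420,320:520,::-1],None,fx=3,fy=3))
E
```

```text
9.5 [0.5572 0.1922 0.0761] q [-0.0753  0.5973 -0.5033  1.7885  0.3686  0.853  -1.0261] F [ 0.1431 -1.0487 -1.2648] [ 0.0207 -0.1098 -0.0677] 0.6027432470617045
[[-0.0023  0.2706  0.9627]
 [-0.0015  0.9627 -0.2706]
 [-1.     -0.002  -0.0018]]
shift mm [ 9.5914  4.3487 -2.416 ]
```

View pics/scene4.png

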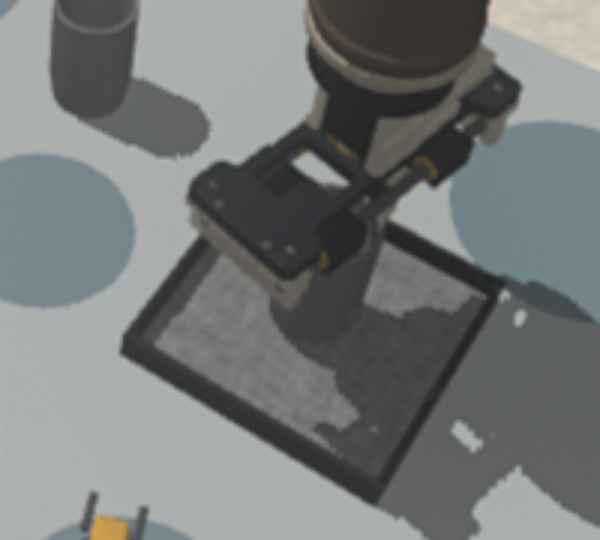

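Centred over the tray. I'm lowering gently the last 9 mm or so.

Request:
send_rows:
  rows:
    - [[0, 1, 0, 0, 0, 0, 40], [2, 3, -1, 0, 0, 0, 40], [4, 3, -1, 0, 0, 0, 40], [5, 3, -1, 0, 0, 0, 40], [6, 3, -1, 0, 0, 0, 40], [7, 3, -1, 0, 0, 0, 40], [8, 3, -1, 0, 0, 0, 40], [8, 3, -1, 0, 0, 0, 40]]

```text
clock: 10.35
position: [0.5577, 0.197, 0.0696]
ee_rot: [0.214, 1.56, -0.214]
force: [-0.7, 0.1, -1.6]
width: 0.6
```

```bash
python3 st.py 0.556 0.197 0.0665
```

```text
10.35 [0.5577 0.197  0.0696] q [-0.0856  0.607  -0.4994  1.7906  0.3756  0.8398 -1.037 ] F [-0.6861  0.0552 -1.569 ] [-0.0427 -0.0918 -0.0315] 0.5999371967153732
[[-0.0002  0.2694  0.963 ]
 [-0.0001  0.963  -0.2694]
 [-1.     -0.0002 -0.0002]]
shift mm [ 3.0558 -0.4344 -1.6239]
```

Still hanging, with Fz at about -1.6 N. Continuing down to contact.

Request:
send_rows:
  rows:
    - [[0.5, 0, 0, 0, 0, 0, 40], [1, 0, 0, 0, 0, 0, 40], [1.5, 0, 0, 0, 0, 0, 40], [2, 0, 0, 0, 0, 0, 40], [2.5, 0, 0, 0, 0, 0, 40], [3, 0, 0, 0, 0, 0, 40], [3, 0, 0, 0, 0, 0, 40], [3, 0, 0, 0, 0, 0, 40]]

```text
clock: 11.15
position: [0.5578, 0.1971, 0.0669]
ee_rot: [0.214, 1.56, -0.214]
force: [0.4, 0.3, 1.3]
width: 0.602
```

```bash
python3 st.py 0.556 0.197 0.0665
```

```text
11.15 [0.5578 0.1971 0.0669] q [-0.087   0.6103 -0.4976  1.7926  0.3783  0.8344 -1.0393] F [0.443  0.2885 1.2919] [-0.0504  0.1261 -0.0039] 0.6015621133251513
[[ 0.0002  0.2693  0.9631]
 [ 0.      0.9631 -0.2693]
 [-1.      0.0001  0.0002]]
shift mm [ 0.3846 -0.5816 -1.7244]
```

Contact: Fz swung from -1.6 to +1.3 N at the expected height. I'm releasing slowly, then retreating straight up.

Request:
send_rows:
  rows:
    - [[0, 0, 0, 0, 0, 0, 62], [0, 0, 0, 0, 0, 0, 65], [0, 0, 0, 0, 0, 0, 70], [0, 0, 0, 0, 0, 0, 78], [0, 0, 0, 0, 0, 0, 86], [0, 0, 0, 0, 0, 0, 94], [0, 0, 0, 0, 0, 0, 98], [0, 0, 0, 0, 0, 0, 98]]
  grip_force: 10

```text
clock: 11.95
position: [0.5578, 0.1971, 0.0667]
ee_rot: [0.214, 1.56, -0.214]
force: [-0.4, -0.5, 0.2]
width: 0.975
```

Request:
send_rows:
  rows:
    - [[-3, 0, 0, 0, 0, 0, 98], [-9, 0, 0, 0, 0, 0, 98], [-20, 0, 0, 0, 0, 0, 98], [-36, 0, 0, 0, 0, 0, 98], [-58, 0, 0, 0, 0, 0, 98], [-84, 0, 0, 0, 0, 0, 98], [-108, 0, 0, 0, 0, 0, 98], [-120, 0, 0, 0, 0, 0, 98]]

```text
clock: 12.75
position: [0.5586, 0.1977, 0.1899]
ee_rot: [0.215, 1.557, -0.212]
force: [-0.1, 0.1, -0.3]
width: 0.979
```

Request:
send_rows:
  rows:
    - [[-5, -10, 0, 0, 0, 0, 98], [-15, -30, 0, 0, 0, 0, 98], [-25, -60, 0, 0, 0, 0, 98], [-35, -95, 0, 0, 0, 0, 98], [-45, -130, 0, 0, 0, 0, 98], [-50, -165, 0, 0, 0, 0, 98], [-50, -190, 0, 0, 0, 0, 98], [-50, -200, 0, 0, 0, 0, 98]]

```text
clock: 13.55
position: [0.5025, 0.0007, 0.236]
ee_rot: [0.216, 1.561, -0.219]
force: [0.1, -0.7, 0.4]
width: 0.981
```

```bash
python3 st.py;  python3 - <<'E'
from h import *
for n in("scene","top"):
    im,d=optics.get_image(n); cv2.imwrite(f"pics/{n}5.png",im[:,:,::-1])
E
```

```text
13.55 [0.5025 0.0007 0.236 ] q [ 0.3344  0.2835 -0.5511  1.8162  0.1675  1.09   -0.5539] F [ 0.1175 -0.6577  0.4285] [ 0.003  -0.0583  0.0159] 0.9811478281340446
[[-0.0017  0.2734  0.9619]
 [-0.0018  0.9619 -0.2734]
 [-1.     -0.0022 -0.0012]]
```

View pics/scene5.png

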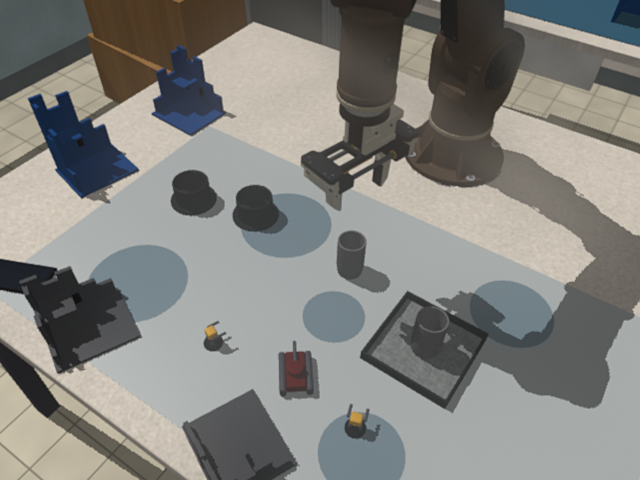

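View pics/top5.png

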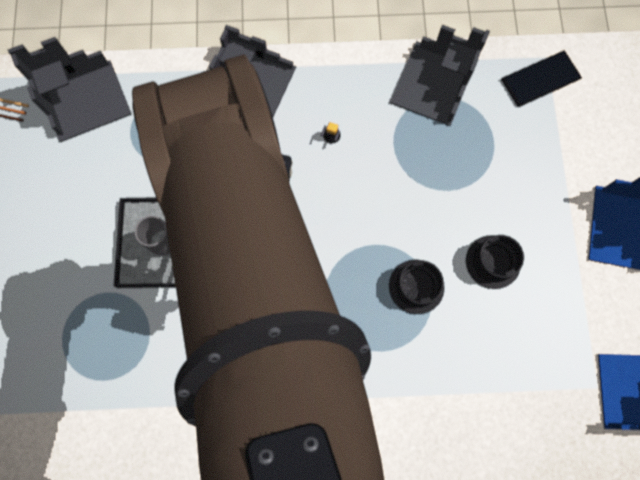

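The scene view shows the cup upright in the tray at (431,330). The outer cup is empty at (255,207), the spare cup is unmoved at (350,253), and the gripper is clear.

```bash
python3 -c "
from cell import arm; print(arm.sign_off())"
```

```text
the job is handed in; nothing more can be done
None
```

The stuck cup is out of the outer cup and standing upright near the middle of the dice tray. I handed the job in at about 14 s.

- **How it went:** I gripped the cup by its rim at 40 N and twisted it about 56°. It lifted freely, with no jam past the 3 mm point. I carried it over the spare cup with about 45 mm to spare, lowered it until it touched the tray floor, released it and backed away.
- **Last checks:** In the final scene picture the cup is upright inside the tray, the outer cup is empty, the spare cup has not moved and the gripper touches nothing. The readings I took stayed within a few newtons.
- **What disagreed:** The two cameras placed the cup about 4 mm apart. I used roughly their average, checked against the finger positions in the scene picture. In the last top picture the arm hid part of the tray and the spare cup, so for those I relied on the scene camera.

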